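# Set the blade gauge in the long gap of the check fixture

## Task

On the gap-check fixture, first slide the carrier by its knob until the scribed line of the long gap stands in line with the fixed pointer. Then take the broad gauge from the rack, slip its blade into that long gap until its shoulder sits flat on the rim, and let go, leaving it standing there with the carrier still lined up. Leave the narrow gauge in the rack.

Things in the scene. Friction and masses are not known exactly. Their poses are not given: they have to be found in the camera images.
- carrier (a joint): Position (m) of the black carrier plate, 186 x 170 mm, on its slide: 0 at one end stop, 0.12 at the other; grows along +y of long_gap. About 4 N of friction; it stays where it is left. It starts below 0.03 and must go to a larger value (0.06 to 0.11).
- fixture: Fixed aluminium base plate of the check fixture, 260 x 310 x 20 mm (x, y, z). Origin: centre of its underside, on the table. y is the slide direction, x points away from the robot, z up. The carrier on it is 46 mm above the table; the rim of the gap row 80 mm.
- carrier_knob (a point): Centre of the top of the carrier's upright dark steel knob: 24 mm diameter, top 88 mm above the table, 42 mm above the carrier plate. It is 82 mm from the gap row towards the robot and 30 mm along +y from the long gap. Axes as long_gap. Grip it with the fingers closing along y: towards +x the moulded cover begins 34 mm from its axis.
- long_gap (a point): Centre of the long gap's mouth, at rim height, between black moulded cover (robot side) and aluminium rail. 36 mm long (y, the slide direction), 7.5 mm wide (x), 34 mm deep, 2.5 mm bevels on the long sides. x points away from the robot, z up. Moves with the carrier. A thin scribed line at its middle runs along x to the carrier's rear edge. The other gap, 64 mm along +y, is only 20 mm long.
- pointer_tip (a point): Tip of the small fixed steel pointer at the rear of the fixture base, 72 mm behind the gap row (+x), 4 mm above the carrier and 30 mm below the rim. Axes parallel to long_gap. Lined up when the long gap's centre and this tip have the same place along y.
- broad_gauge: Gauge to use, with the broader grey handle. Origin: centre of its shoulder's underside; z up, y along the blade's width. Steel blade below: 30 wide (y), 4 thick (x), 25 mm long. Shoulder above: 50 (y) x 28 (x) x 6 mm; handle on it: 42 (y) x 16 (x) mm, 6 to 56 mm above the origin; grip it across the 16 mm. Same either way round. About 0.15 kg. It hangs loose and upright in a rack slot.
- narrow_gauge: The other gauge, not to be used: same shape but blade 16 mm, shoulder 36 mm and handle 28 mm wide along y. It hangs in the rack 90 mm from the broad one, along y; which place holds which varies.
- rack: Fixed aluminium gauge rack, a small stand 80 x 190 mm (x, y), top 45 mm above the table. Origin: centre of its underside. Two slots 36 (y) x 9 mm (x) at y = -45 and +45 mm; the gauges hang in them by their shoulders, blades along y.

How it is judged:
On the way, in this order (a step that is already met when the one before it is completed fails the run):
1. the long gap's line stands within 5 mm of the pointer, along the slide (y of long_gap in the frame of pointer_tip between -0.005 and 0.005 m), for 0.2 s.
2. the broad gauge's blade is in the long gap to its full depth, shoulder on the rim (z of broad_gauge in the frame of long_gap between -0.003 and 0.003 m and horizontal distance between broad_gauge and long_gap below 0.008 m and angle between broad_gauge's own z axis and vertical below 0.08 rad and angle between the y axis of broad_gauge and the y axis of long_gap, either way round below 0.3 rad), for 0.2 s.
At the end, for the whole second after the job is handed in: Long gap within 5 mm of the pointer along the slide; broad gauge standing in it at rest, shoulder within 3 mm of rim height, 8 mm of the gap's centre, 0.08 rad of upright and 0.3 rad of the gap's direction; narrow gauge within 15 mm of its start (all of step 1 and all of step 2 and linear speed of broad_gauge below 0.01 m/s and distance of narrow_gauge from where it was at the start of the episode below 0.015 m); the robot touches nothing.
It fails at once if the narrow gauge is taken out of the rack or displaced by more than 15 mm (distance of narrow_gauge from where it was at the start of the episode above 0.015 m).
It also fails if it takes over 56 s, if anything falls off the work surface, if the arm or the gripper's body presses on something with over 40 N, if the wrist force passes 120 N, or if a joint passes its speed limit or range.

## Robot

A 7-joint arm with a two-finger parallel gripper is mounted at the origin on the work surface. World frame = base frame: x ahead of the robot, y to its left, z up, the work surface at z = 0. Lengths are in m, angles in rad, forces in N, time in s.
With the tool pointing down it reaches from about 0.4 to 0.85 m from the base axis. Payload 10.4 kg.
Tool frame: the origin (TCP) lies midway between the tips of the shut fingers; the grasp point (between the pads) lies 19 mm behind it (r.grasp_offset is the distance from the TCP to the grasp point, in m); x points along the fingers, y is the direction in which the jaws open and shut, and the axes are right-handed (so a half turn about x gives the same grasp; the last joint's range is limited). The gripper opens to 87 mm and grips with 3 to 60 N. Pads are 19 mm wide; open, the fingers measure 117 mm over their backs; the gripper's body (75 mm by 190 mm) begins 51 mm behind the grasp point.
Start: joints at [-1.157, 0.332, -0.065, 1.46, 0.022, 1.35, -0.088], TCP at [0.264, 0.566, 0.198] pointing down, gripper open.
Joint ranges: [-2.6, 2.6], [-0.5, 2.12], [-1.47, 1.34], [0.16, 2.42], [-1.27, 4.41], [0.06, 2.06], [-2.6, 2.6]. Speed limits (rad/s): [2.22, 2.22, 2.79, 2.79, 3.14, 3.14, 3.14].

## Interface

Orientations are given as a unit quaternion [x, y, z, w].
In Python, from bench import r, vision, close_job gives the robot as it stands. The module is installed in compiled form; this text tells all that it offers.
- The arm moves only by the shell command python3 -m pendant 'ROWS' [OPENING] [FORCE]. ROWS is text: rows parted by semicolons, each of 6 numbers parted by spaces: the shift along the tool's x, y, z in units of 0.25 m (1.0 is 0.25 m), then the turn, a rotation vector about the tool's x, y, z in units of 1.5 rad (1.0 is 1.5 rad). A call has 1 to 8 rows; each row is the pose to reach, as a shift and turn from the pose commanded when the call began, along the tool's axes at that moment; what a row does not reach only later rows make up. A row lasts 1/10 s, in which the tool goes at most 50 mm and 8.59 degrees, less where a joint would pass 70% of its speed; a pose out of reach is approached as far as the arm can. A call with a number of a shift or a turn outside -1 to 1 is refused whole. A call with a gripper value outside its range is refused whole. OPENING is the gripper command: -1 is shut, 1 is fully open, values between are in proportion, set as the call begins (- or left out, the last holds). The fingers move at their own pace and stop on an object; FORCE is the grip in N (left out, the last holds). Time passes only in rows, so rows that repeat a pose let the fingers close. It gives the time, the measured TCP pose, the force and the opening at its end, in the units of the state.
- r.read_state(): the state, without advancing time (a new reading comes with each control period).
- vision.camera(name): name is "scene" or "top"; returns (picture, depth): 420x560x3 uint8, blue, green, red; 420x560 float32, m along the optical axis (not along the pixel's ray), 0 where there is no reading.
- vision.get_calibration(name): a dict with "camera_matrix" (3x3 intrinsics, pixels), "k1" (the pictures are not rectified: a ray, as slopes to the right and down, at radius r is drawn at 1 + k1 r^2 times it, then the intrinsics apply), "rvec" (rotation vector, rad) and "tvec" (3), from world to camera coordinates, as OpenCV has them. Camera axes: x right, y down, z forward; pixel columns grow to the right and rows downward; lengths in m; the calibration is good to about 2 mm. A picture is of the moment at which its call begins. get_calibration takes no time and is no camera call.
- close_job(): hands the job in, once; it reports no verdict.
The state is a dict: "time": time; "joint_positions": joint angles; "joint_vel": joint speeds; "joint_torque": joint torques, N m; "ee_pos": TCP position; "eef_rot": TCP orientation; "ft_force": force on the tool from outside, world axes, zero at the start; "torque": the same for the moment, N m; "width": finger opening in m.
Only numpy, scipy, OpenCV 4.12 (cv2) and the standard library are available. Lean on these libraries where they do the work, as an engineer would, in place of code of your own. Each camera call takes 0.05 s, during which the arm holds its last target. There are 200 camera calls.

## Working session

There is one attempt and no reset: what is moved stays moved. The work goes in short steps, Python scripts to look and compute and a shell command to move; the robot and the scene stay as the last step left them, time stands still between calls to the robot, and variables do not carry over. Pictures are saved under pics/ and viewed, about 8 in all and at most 12, crops included, and the job is handed in when it is done.

```bash
mkdir -p pics; cat > h.py <<'E'
import numpy as np, cv2
from scipy.spatial.transform import Rotation as R
from bench import r, vision
def cal(n):
    c=vision.get_calibration(n); K=np.array(c["camera_matrix"],float)
    Rm=cv2.Rodrigues(np.array(c["rvec"],float))[0]; return K,float(c["k1"]),Rm,np.array(c["tvec"],float).ravel()
def ray(n,u,v):
    K,k,Rm,t=cal(n); d=np.array([(u-K[0,2])/K[0,0],(v-K[1,2])/K[1,1]]); s=d.copy()
    for _ in range(20): s=d/(1+k*(s@s))
    return -Rm.T@t, Rm.T@np.array([s[0],s[1],1.])
def onz(n,u,v,z):
    o,d=ray(n,u,v); return o+d*(z-o[2])/d[2]
def proj(n,p):
    K,k,Rm,t=cal(n); q=Rm@np.array(p,float)+t; s=q[:2]/q[2]; s=s*(1+k*(s@s))
    return K[0,0]*s[0]+K[0,2],K[1,1]*s[1]+K[1,2]
def go(p,yaw=None):
    """rows to reach TCP p from the measured pose, in tool axes/units; yaw = turn about tool x"""
    s=r.read_state(); Rt=R.from_quat(s["eef_rot"])
    return Rt.inv().apply(np.array(p)-s["ee_pos"])/.25
E
python3 - <<'E'
from h import *
for n in("scene","top"):
    im,d=vision.camera(n); cv2.imwrite(f"pics/{n}0.png",im); np.save(f"{n}0.npy",d)
    o,_=ray(n,280,210); print(n,o,onz(n,280,210,0),cal(n)[0][0,0])
s=r.read_state(); print(s); print(R.from_quat(s["eef_rot"]).as_matrix().round(3))
E
```

```text
scene [1.15302055 0.00419597 0.58903406] [0.46332001 0.04415136 0.        ] 405.67670436622257
top [0.40699963 0.05560667 0.93642079] [0.58256096 0.03726899 0.        ] 491.2872452249627
{'time': 0.1, 'joint_positions': array([-1.15658158,  0.33281655, -0.06470053,  1.46082226,  0.02160326,
        1.34985469, -0.08850665]), 'joint_vel': array([-0.00043258,  0.00071974,  0.00120722, -0.00355197, -0.00052981,
        0.00019425,  0.00018269]), 'joint_torque': array([ 1.78875784e-03, -6.24541998e+01,  2.47969909e-02, -3.90720248e+01,
       -6.13710377e-02,  3.65045713e-02,  7.03322166e-05]), 'ee_pos': array([0.26426655, 0.56600044, 0.19724532]), 'eef_rot': array([ 0.15278815,  0.69038305, -0.15362767,  0.69023588]), 'ft_force': array([-0.05686921, -0.01340156, -0.30380982]), 'torque': array([-0.00740698,  0.00596357,  0.03577419]), 'width': 0.0871762177483171}
[[-0.     0.423  0.906]
 [-0.001  0.906 -0.423]
 [-1.    -0.001  0.   ]]
```

View pics/top0.png

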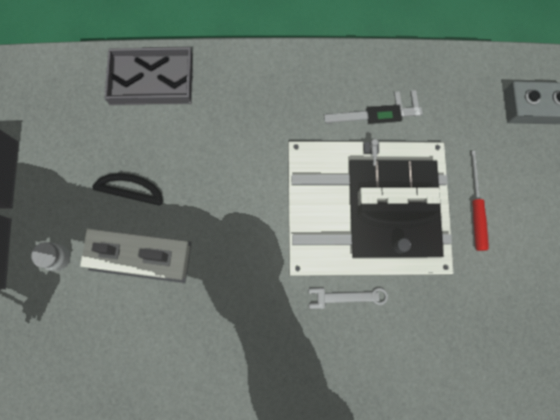

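View pics/scene0.png

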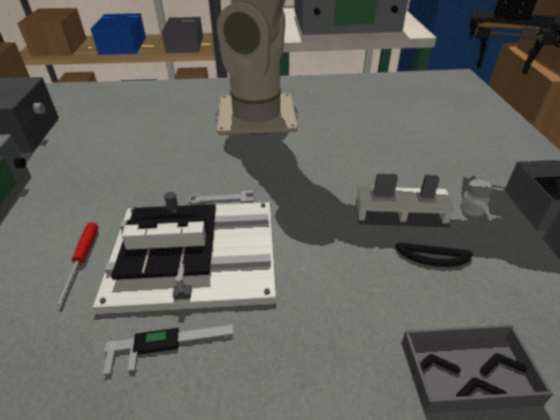

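The top view shows the fixture at about (370,207), with +y to the left. The pointer is near (374,145), the scribed lines near columns 378 and 411, and the knob at (404,244). The rack is at about (135,255); the left gauge (103,249) looks narrower than the right one (154,256). I'll zoom in on both areas for exact pixels.

```bash
python3 - <<'E'
from h import *
im=cv2.imread("pics/top0.png")
a=cv2.resize(im[120:285,280:460],None,fx=3.4,fy=3.4,interpolation=cv2.INTER_CUBIC)
b=cv2.resize(im[215:290,70:200],None,fx=4.5,fy=4.5,interpolation=cv2.INTER_CUBIC)
b=cv2.convertScaleAbs(b,alpha=1.8); 
cv2.imwrite("pics/fix.png",a); cv2.imwrite("pics/rack.png",b); print(a.shape,b.shape)
E
```

```text
(561, 612, 3) (338, 585, 3)
```

View pics/fix.png

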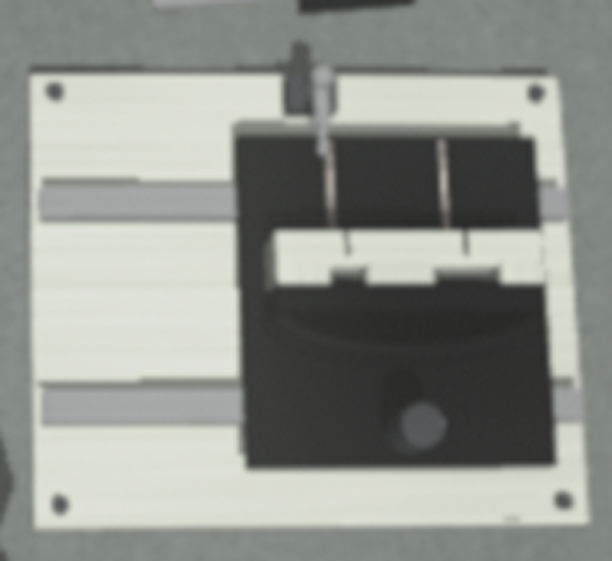

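View pics/rack.png

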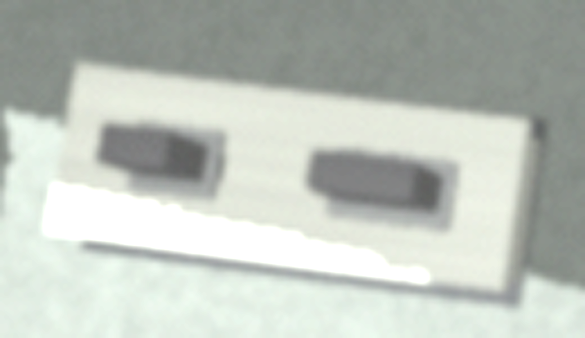

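The fixture crop shows the long gap as the right notch (435–500, 275), with its line running (441,140)–(447,228) and the pointer tip at (322,153). The knob top is at (424,425). In the rack crop, the broad gauge is the right one, with its handle top centred at about (363,178). Next I convert these to positions.

```bash
python3 - <<'E'
from h import *
F=lambda x,y:(280+(x+.5)/3.4-.5,120+(y+.5)/3.4-.5)
B=lambda x,y:(70+(x+.5)/4.5-.5,215+(y+.5)/4.5-.5)
P=lambda uv,z:onz("top",*uv,z)
np.set_printoptions(precision=4,suppress=True)
c=[P(F(*q),.02) for q in((30,72),(558,76),(588,525),(35,527))]
print("base",np.mean(c,0)); 
for i in range(4): e=c[(i+1)%4]-c[i]; print("edge",np.linalg.norm(e),np.degrees(np.arctan2(e[1],e[0])))
print("pointer",P(F(322,153),.05)); l=[P(F(*q),.046) for q in((441,140),(447,228))]; print("line",l)
print("gap",[P(F(*q),.08) for q in((436,284),(499,284),(436,268),(499,268),(466,253))])
print("knob",P(F(424,425),.088))
rc=[P(B(*q),.045) for q in((78,64),(530,120),(505,292))]; print("rack",rc,np.mean([rc[0],rc[2]],0))
for i in range(2): e=rc[i+1]-rc[i]; print("edge",np.linalg.norm(e),np.degrees(np.arctan2(e[1],e[0])))
print("broad",[P(B(*q),.101) for q in((310,152),(415,164),(415,203),(310,190),(363,178))])
print("narrow",[P(B(*q),.101) for q in((100,125),(168,135),(165,175),(98,160),(135,149))])
E
```

```text
base [ 0.5851 -0.134   0.02  ]
edge 0.30876246793706147 -90.4341153117983
edge 0.2603438337550248 179.52503907160207
edge 0.3073161534488904 89.43506995983188
edge 0.25964518467666253 -0.1557354531071165
pointer [ 0.6588 -0.1403  0.05  ]
line [array([ 0.6674, -0.2089,  0.046 ]), array([ 0.6169, -0.2091,  0.046 ])]
gap [array([ 0.5785, -0.1911,  0.08  ]), array([ 0.5783, -0.2252,  0.08  ]), array([ 0.5871, -0.1916,  0.08  ]), array([ 0.5869, -0.2257,  0.08  ]), array([ 0.5952, -0.2084,  0.08  ])]
knob [ 0.5029 -0.1782  0.088 ]
rack [array([0.5409, 0.3966, 0.045 ]), array([0.5171, 0.208 , 0.045 ]), array([0.4477, 0.2166, 0.045 ])] [0.4943 0.3066 0.045 ]
edge 0.19014607618639498 -97.18920913163576
edge 0.06993469607235583 172.96099802305946
broad [array([0.4982, 0.2826, 0.101 ]), array([0.4935, 0.242 , 0.101 ]), array([0.4787, 0.2415, 0.101 ]), array([0.4837, 0.282 , 0.101 ]), array([0.4882, 0.2618, 0.101 ])]
narrow [array([0.5087, 0.3651, 0.101 ]), array([0.5048, 0.3381, 0.101 ]), array([0.4895, 0.3385, 0.101 ]), array([0.4952, 0.3651, 0.101 ]), array([0.4995, 0.3508, 0.101 ])]
```

```bash
python3 -m pendant '0 -0.76 0.7 -0.29 0 0;0 -0.76 0.7 -0.29 0 0;0 -0.76 0.7 -0.29 0 0;0 -0.76 0.7 -0.29 0 0;0 -0.76 0.7 -0.29 0 0;0 -0.76 0.7 -0.29 0 0;0 -0.76 0.7 -0.29 0 0' 1 20
python3 -c "
from h import *
s=r.read_state();print(s['joint_positions'].round(2),R.from_quat(s['eef_rot']).as_matrix().round(3)); print(go([.503,-.178,.13]))"
```

```text
time: 0.8
ee_pos: [0.3432, 0.3187, 0.1981]
eef_rot: [0.002, 0.707, -0.002, 0.707]
ft_force: [0.3, 0.4, 0.8]
width: 0.0872
[-0.86 -0.01  0.02  1.86  0.    1.3   0.72] [[ 0.     0.005  1.   ]
 [ 0.     1.    -0.005]
 [-1.     0.     0.   ]]
[ 0.27176161 -1.98376731  0.64889419]
```

```bash
python3 -m pendant '0 -1 0.4 0 0 0;0 -1 0.4 0 0 0;0 -1 0.4 0 0 0;0 -1 0.4 0 0 0;0 -1 0.4 0 0 0;0 -1 0.4 0 0 0;0 -1 0.4 0 0 0'
python3 -m pendant '0.1 -0.98 0.25 0 0 0;0.2 -0.98 0.25 0 0 0;0.2 -0.98 0.25 0 0 0;0.2 -0.98 0.25 0 0 0;0.2 -0.98 0.25 0 0 0;0.2 -0.98 0.25 0 0 0;0.2 -0.98 0.25 0 0 0;0.2 -0.98 0.25 0 0 0'
python3 -c "
from h import *
s=r.read_state();print(s['joint_positions'].round(2),R.from_quat(s['eef_rot']).as_matrix().round(3)); print(go([.503,-.178,.058]))"
```

```text
time: 1.5
ee_pos: [0.4432, 0.0687, 0.1979]
eef_rot: [0.001, 0.707, -0.002, 0.707]
ft_force: [-0.9, 0.4, -1.0]
width: 0.0869
time: 2.3
ee_pos: [0.5049, -0.1724, 0.1477]
eef_rot: [-0.0, 0.707, 0.001, 0.707]
ft_force: [0.2, 0.7, 1.2]
width: 0.0868
[-0.31  0.18  0.62  1.8  -0.11  1.2   1.92] [[-0.001 -0.001  1.   ]
 [ 0.001  1.     0.001]
 [-1.     0.001 -0.001]]
[ 0.35866592 -0.02285438 -0.00756278]
```

```bash
python3 -m pendant '0.1 -0.02 -0.01 0 0 0;0.2 -0.02 -0.01 0 0 0;0.3 -0.02 -0.01 0 0 0;0.36 -0.02 -0.01 0 0 0;0.36 -0.02 -0.01 0 0 0;0.36 -0.02 -0.01 0 0 0'
python3 -m pendant '0 0 0 0 0 0;0 0 0 0 0 0;0 0 0 0 0 0;0 0 0 0 0 0;0 0 0 0 0 0;0 0 0 0 0 0;0 0 0 0 0 0;0 0 0 0 0 0' -1 25
python3 -m pendant '0 0 0 0 0 0;0 0 0 0 0 0'
```

```text
time: 2.9
ee_pos: [0.5024, -0.1784, 0.0586]
eef_rot: [0.0, 0.707, 0.0, 0.707]
ft_force: [0.7, 0.1, 0.6]
width: 0.0871
time: 3.7
ee_pos: [0.5017, -0.1801, 0.0579]
eef_rot: [0.001, 0.707, -0.001, 0.707]
ft_force: [0.5, -0.7, -1.0]
width: 0.0307
time: 3.9
ee_pos: [0.5017, -0.1799, 0.0579]
eef_rot: [0.001, 0.707, -0.0, 0.707]
ft_force: [-0.4, 1.3, 0.4]
width: 0.0226
```

```bash
python3 -m pendant '0 0.03 0 0 0 0;0 0.08 0 0 0 0;0 0.13 0 0 0 0;0 0.18 0 0 0 0;0 0.23 0 0 0 0;0 0.27 0 0 0 0;0 0.27 0 0 0 0;0 0.27 0 0 0 0'
python3 - <<'E'
from h import *
im,d=vision.camera("top"); cv2.imwrite("pics/t1f.png",im); cv2.imwrite("pics/t1.png",cv2.resize(im[120:285,280:460],None,fx=3.4,fy=3.4,interpolation=cv2.INTER_CUBIC)); print(r.read_state()["ee_pos"],r.read_state()["width"])
E
```

```text
time: 4.7
ee_pos: [0.5019, -0.1113, 0.0579]
eef_rot: [0.001, 0.707, 0.0, 0.707]
ft_force: [1.1, 4.5, -1.2]
width: 0.0229
[ 0.50193674 -0.11160457  0.05788562] 0.022425338789237984
```

View pics/t1.png

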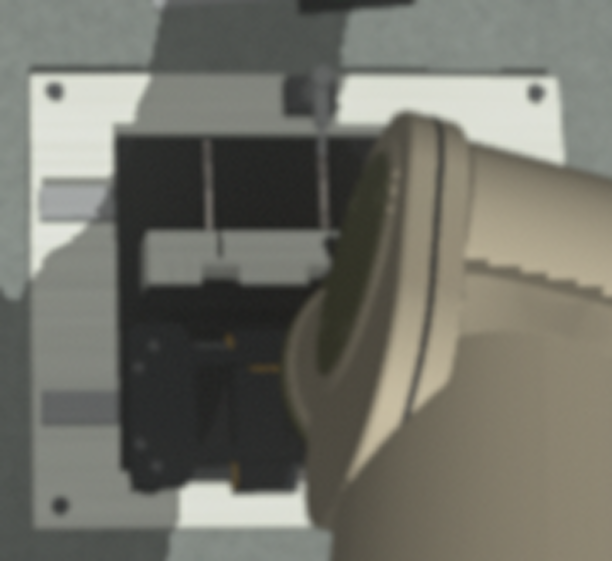

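The crop shows the scribed line at about (321,150) directly below the pointer tip (322,153), so it is aligned. I'll release and lift.

```bash
python3 -m pendant '0 0 0 0 0 0;0 0 0 0 0 0;0 0 0 0 0 0;0 0 0 0 0 0' 1 25
python3 -m pendant '0 0 0 0 0 0;-0.1 0 0 0 0 0;-0.25 0 0 0 0 0;-0.45 0 0 0 0 0;-0.6 0 0 0 0 0;-0.6 0 0 0 0 0'
python3 - <<'E'
from h import *
a=np.radians(-7.2); g=np.array([.4882,.2618]); print(go([*g,.15]), r.read_state()["joint_positions"].round(2))
E
```

```text
time: 5.15
ee_pos: [0.5017, -0.1132, 0.058]
eef_rot: [0.001, 0.707, -0.001, 0.707]
ft_force: [0.0, -0.0, -0.3]
width: 0.0468
time: 5.75
ee_pos: [0.5043, -0.1134, 0.2132]
eef_rot: [0.001, 0.704, -0.001, 0.71]
ft_force: [0.8, 0.6, -0.5]
width: 0.0858
[ 0.25264076  1.50039863 -0.07008329] [-0.43  0.07  0.6   1.76 -0.04  1.32  1.74]
```

```bash
python3 -m pendant '0 0.75 -0.03 0.56 0 0;0 0.75 -0.03 0.56 0 0;0 0.75 -0.03 0.56 0 0;0 0.75 -0.03 0.56 0 0;0 0.75 -0.03 0.56 0 0;0 0.75 -0.03 0.56 0 0;0 0.75 -0.03 0.56 0 0'
python3 - <<'E'
from h import *
s=r.read_state();y=R.from_quat(s["eef_rot"]).as_matrix()[:,1];print(go([.4882,.2618,.15]), s["joint_positions"].round(2),np.degrees(np.arctan2(y[1],y[0])))
E
```

```text
time: 6.45
ee_pos: [0.4944, 0.0752, 0.2074]
eef_rot: [0.289, 0.645, -0.29, 0.645]
ft_force: [0.5, -0.0, 0.6]
width: 0.0868
[ 0.22934303  0.47762182 -0.57397187] [-0.66  0.04  0.44  1.79 -0.02  1.32  0.5 ] 41.64289096292275
```

Remaining turn: 41.6 + 7.2 = 48.8°, which is 0.568 units.

```bash
python3 -m pendant '0 0.48 -0.57 0.568 0 0;0 0.48 -0.57 0.568 0 0;0 0.48 -0.57 0.568 0 0;0.1 0.48 -0.57 0.568 0 0;0.2 0.48 -0.57 0.568 0 0;0.23 0.48 -0.57 0.568 0 0;0.23 0.48 -0.57 0.568 0 0;0.23 0.48 -0.57 0.568 0 0'
python3 - <<'E'
from h import *
im,d=vision.camera("scene"); cv2.imwrite("pics/s1.png",cv2.resize(im[90:310,310:530],None,fx=2.5,fy=2.5,interpolation=cv2.INTER_CUBIC))
s=r.read_state();y=R.from_quat(s["eef_rot"]).as_matrix()[:,1];print(go([.4882,.2618,.062]), s["ee_pos"],s["joint_positions"].round(2),np.degrees(np.arctan2(y[1],y[0])))
E
```

```text
time: 7.25
ee_pos: [0.4896, 0.2605, 0.1508]
eef_rot: [0.529, 0.469, -0.529, 0.47]
ft_force: [0.4, 0.6, 0.2]
width: 0.0871
[ 0.35685331 -0.00747246 -0.0036136 ] [0.48986546 0.26062815 0.15121422] [-0.87  0.21  0.34  1.73 -0.07  1.21 -0.63] -6.818370434745294
```

View pics/s1.png

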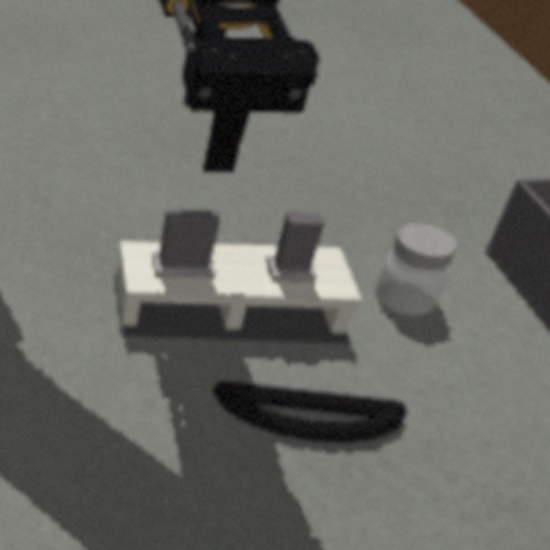

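Broad gauge is at (190,240) in the crop, on the left and under the fingers. The narrow one is at (298,245), clear of them. I'll descend and grip.

```bash
python3 -m pendant '0.1 -0.01 0 0 0 0;0.2 -0.01 0 0 0 0;0.28 -0.01 0 0 0 0;0.33 -0.01 0 0 0 0;0.35 -0.01 0 0 0 0;0.35 -0.01 0 0 0 0'
python3 -c "
from h import *
for q in((191,212),(165,211),(218,212)): print(onz('scene',310+q[0]/2.5,90+q[1]/2.5,.101))"
python3 -m pendant '0 0 0 0 0 0;0 0 0 0 0 0;0 0 0 0 0 0;0 0 0 0 0 0;0 0 0 0 0 0;0 0 0 0 0 0;0 0 0 0 0 0;0 0 0 0 0 0' -1 30
python3 -m pendant '0 0 0 0 0 0;0 0 0 0 0 0;0 0 0 0 0 0;0 0 0 0 0 0'
```

```text
time: 7.9
ee_pos: [0.487, 0.2613, 0.0632]
eef_rot: [0.53, 0.469, -0.53, 0.469]
ft_force: [0.5, 0.3, 0.6]
width: 0.087
[0.48675864 0.26251001 0.101     ]
[0.48370525 0.24168383 0.101     ]
[0.48848624 0.28445834 0.101     ]
time: 8.7
ee_pos: [0.4867, 0.2614, 0.0629]
eef_rot: [-0.53, -0.468, 0.53, -0.468]
ft_force: [-0.7, 0.1, 0.4]
width: 0.0307
time: 9.1
ee_pos: [0.4867, 0.2613, 0.0628]
eef_rot: [-0.53, -0.468, 0.53, -0.468]
ft_force: [-0.6, -0.6, -0.3]
width: 0.0158
```

Gripped at 15.8 mm. I'll lift, then look closely at the gap and at the held gauge.

```bash
python3 -m pendant '-0.04 0 0 0 0 0;-0.1 0 0 0 0 0;-0.2 0 0 0 0 0;-0.35 0 0 0 0 0;-0.5 0 0 0 0 0;-0.56 0 0 0 0 0;-0.56 0 0 0 0 0;-0.56 0 0 0 0 0'
python3 - <<'E'
from h import *
np.set_printoptions(precision=1,suppress=True,linewidth=200)
T,d=vision.camera("top"); S,ds=vision.camera("scene"); cv2.imwrite("pics/t2f.png",T); cv2.imwrite("pics/s2f.png",S)
u,v=proj("top",[.584,-.14,.08]); us,vs=proj("scene",[.584,-.14,.08]); print(u,v,us,vs)
ui,vi=int(u),int(v); usi,vsi=int(us),int(vs); 
a=cv2.resize(T[vi-22:vi+22,ui-36:ui+36],None,fx=10,fy=6.6,interpolation=cv2.INTER_CUBIC)
a=cv2.resize(T[vi-18:vi+18,ui-35:ui+35],None,fx=8,fy=8,interpolation=cv2.INTER_CUBIC)
b=cv2.resize(S[vsi-18:vsi+18,usi-35:usi+35],None,fx=8,fy=8,interpolation=cv2.INTER_CUBIC)
cv2.imwrite("pics/gap.png",cv2.convertScaleAbs(np.vstack([a,b]),alpha=1.2)); print(ui-35,vi-18,usi-35,vsi-18)
print(T[vi-12:vi+12,ui-4:ui+6].mean(1).T); print(R.from_quat(r.read_state()["eef_rot"]).as_matrix().round(3), r.read_state()["ee_pos"])
print([ [round(onz("top",u,k,.08)[0],4)] for k in range(vi-12,vi+12)])
E
```

```text
time: 9.9
ee_pos: [0.4864, 0.2613, 0.2025]
eef_rot: [-0.53, -0.468, 0.53, -0.468]
ft_force: [-0.3, 1.2, -1.3]
width: 0.0159
379.646670435146 200.32892126521025 185.13044480226642 224.06286972027775
344 182 150 206
[[187.3 212.2 213.5 212.4 210.7 210.6 214.5 222.  225.8 221.1 192.5 157.8 122.4  90.9  66.4  55.2  55.7  56.4  57.   56.5  56.5  56.7  55.5  53.3]
 [199.  221.6 222.7 221.3 219.7 219.4 223.6 230.3 233.1 228.4 203.6 166.7 128.9  95.5  69.4  57.2  57.1  58.2  58.4  57.8  58.3  58.2  57.3  54.6]
 [195.  218.4 219.6 218.1 216.5 216.2 220.6 227.6 230.8 225.9 199.6 163.4 126.6  94.1  68.5  56.6  56.9  57.6  57.7  57.2  57.5  57.5  56.3  53.8]]
[[-0.   1.  -0.1]
 [-0.  -0.1 -1. ]
 [-1.  -0.   0. ]] [0.5 0.3 0.2]
[[np.float64(0.6067)], [np.float64(0.6048)], [np.float64(0.603)], [np.float64(0.6011)], [np.float64(0.5993)], [np.float64(0.5975)], [np.float64(0.5956)], [np.float64(0.5938)], [np.float64(0.5919)], [np.float64(0.5901)], [np.float64(0.5883)], [np.float64(0.5864)], [np.float64(0.5846)], [np.float64(0.5828)], [np.float64(0.5809)], [np.float64(0.5791)], [np.float64(0.5773)], [np.float64(0.5755)], [np.float64(0.5736)], [np.float64(0.5718)], [np.float64(0.57)], [np.float64(0.5682)], [np.float64(0.5664)], [np.float64(0.5646)]]
```

View pics/gap.png

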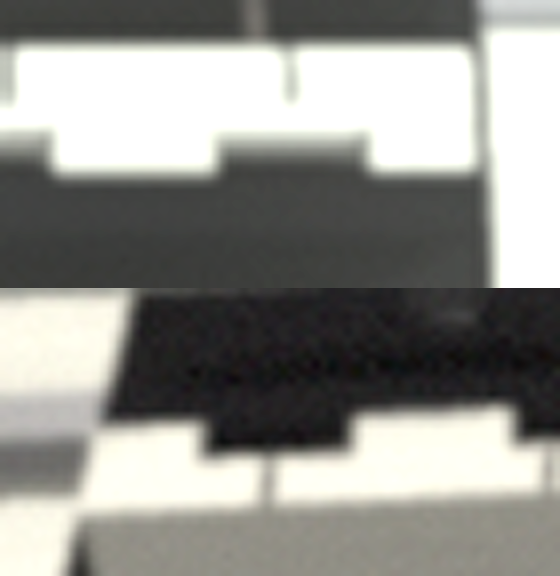

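In the upper (top-view) half, the long-gap notch spans columns 218–367 with its outer edge at row ~136 and the rail front at row ~175. In the lower (scene-view) half, the notch edge is at about (278,455) and the rail front at about row 414. I'll compare the two estimates.

```bash
python3 - <<'E'
from h import *
np.set_printoptions(precision=4,suppress=True)
A=lambda x,y:(344+(x+.5)/8-.5,182+(y+.5)/8-.5)
S=lambda x,y:(150+(x+.5)/8-.5,206+(y-288+.5)/8-.5)
for q in((218,138),(367,138),(218,175),(367,175),(292,100),(292,42)): print("top",q,onz("top",*A(*q),.08))
for q in((207,458),(352,446),(203,421),(352,410),(268,455),(268,510)): print("scene",q,onz("scene",*S(*q),.08))
S0=cv2.imread("pics/s2f.png"); T=cv2.imread("pics/t2f.png")
c=np.vstack([cv2.resize(T[130:250,340:450],(733,800))[:, :],])
a=cv2.resize(T[132:252,345:425],None,fx=5,fy=5,interpolation=cv2.INTER_CUBIC)
x0,y0=115,185
b=cv2.resize(S0[y0:y0+120,x0:x0+80],None,fx=5,fy=5,interpolation=cv2.INTER_CUBIC)
cv2.imwrite("pics/both.png",np.hstack([a,b]))
E
```

```text
top (218, 138) [ 0.5869 -0.1241  0.08  ]
top (367, 138) [ 0.5867 -0.1579  0.08  ]
top (218, 175) [ 0.5784 -0.1237  0.08  ]
top (367, 175) [ 0.5782 -0.1575  0.08  ]
top (292, 100) [ 0.5955 -0.1413  0.08  ]
top (292, 42) [ 0.6089 -0.142   0.08  ]
scene (207, 458) [ 0.5903 -0.157   0.08  ]
scene (352, 446) [ 0.5886 -0.124   0.08  ]
scene (203, 421) [ 0.5773 -0.1596  0.08  ]
scene (352, 410) [ 0.576  -0.1252  0.08  ]
scene (268, 455) [ 0.5903 -0.1431  0.08  ]
scene (268, 510) [ 0.6088 -0.1409  0.08  ]
```

View pics/both.png

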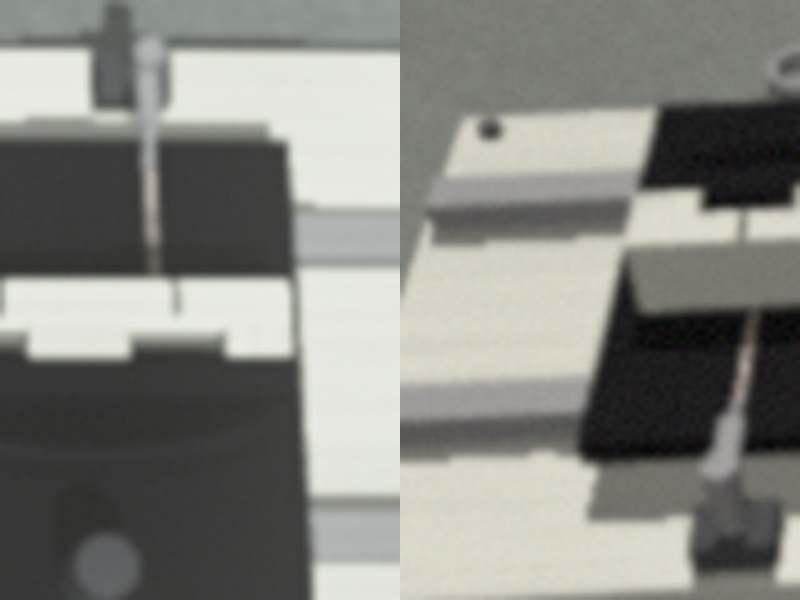

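Both views show the scribed line running straight into the pointer tip, so it is still aligned. The gap centre comes out at about (0.583, -0.141). Now I'll carry the gauge over.

```bash
python3 - <<'E'
from h import *
s=r.read_state();y=R.from_quat(s["eef_rot"]).as_matrix()[:,1];print(go([.583,-.1415,.16]),np.degrees(np.arctan2(y[1],y[0])),s["joint_positions"].round(2))
E
```

```text
[0.16754492 0.58283328 1.54991228] -7.045874766055776 [-0.88  0.17  0.35  1.67 -0.06  1.32 -0.65]
```

Turn of −7.05° minus the fixture yaw (−0.3°) gives about −0.079 units.

```bash
python3 -m pendant '0 0.1 0.15 -0.079 0 0;0 0.2 0.35 -0.079 0 0;0 0.25 0.55 -0.079 0 0;0 0.28 0.75 -0.079 0 0;0 0.29 0.9 -0.079 0 0;0 0.29 0.95 -0.079 0 0;0 0.29 0.95 -0.079 0 0'
python3 - <<'E'
from h import *
s=r.read_state();y=R.from_quat(s["eef_rot"]).as_matrix()[:,1];print(go([.583,-.1415,.16]),np.degrees(np.arctan2(y[1],y[0])),s["joint_positions"].round(2),s["width"])
E
```

```text
time: 10.7
ee_pos: [0.5289, 0.0143, 0.2021]
eef_rot: [-0.502, -0.498, 0.503, -0.498]
ft_force: [0.2, 0.5, -1.6]
width: 0.0159
[0.16844554 0.22221356 0.62129342] -0.5071247501720683 [-0.59  0.12  0.52  1.73 -0.06  1.31 -0.07] 0.01591371375425533
```

```bash
python3 -m pendant '0 0.05 0.12 0 0 0;0 0.1 0.25 0 0 0;0 0.15 0.38 0 0 0;0.03 0.2 0.5 0 0 0;0.08 0.22 0.58 0 0 0;0.14 0.22 0.62 0 0 0;0.168 0.22 0.62 0 0 0;0.168 0.22 0.62 0 0 0'
python3 -m pendant '0 0 0 0 0 0;0 0 0 0 0 0;0 0 0 0 0 0'
python3 - <<'E'
from h import *
T,d=vision.camera("top"); S,ds=vision.camera("scene"); cv2.imwrite("pics/t3f.png",T); cv2.imwrite("pics/s3f.png",S)
s=r.read_state();y=R.from_quat(s["eef_rot"]).as_matrix();print(s["ee_pos"],y.round(4))
p=s["ee_pos"]; print(proj("scene",[p[0],p[1],p[2]-.018]),proj("scene",[.583,-.141,.08]))
a=cv2.resize(T[132:252,330:430],None,fx=4,fy=4,interpolation=cv2.INTER_CUBIC)
b=cv2.resize(S[150:270,135:235],None,fx=4,fy=4,interpolation=cv2.INTER_CUBIC)
cv2.imwrite("pics/hov.png",np.hstack([a,b]))
E
```

```text
time: 11.5
ee_pos: [0.5831, -0.1361, 0.1591]
eef_rot: [-0.5, -0.5, 0.501, -0.498]
ft_force: [-0.0, 0.3, -1.0]
width: 0.0157
time: 11.8
ee_pos: [0.5843, -0.1376, 0.1616]
eef_rot: [0.501, 0.499, -0.5, 0.499]
ft_force: [0.6, -0.1, -1.6]
width: 0.0161
[ 0.58412681 -0.13806604  0.16140656] [[ 9.e-04  1.e+00 -4.e-03]
 [ 3.e-04 -4.e-03 -1.e+00]
 [-1.e+00  9.e-04 -3.e-04]]
(np.float64(180.4917646214859), np.float64(197.45590832699207)) (np.float64(184.64905591002568), np.float64(223.72850157932743))
```

View pics/hov.png

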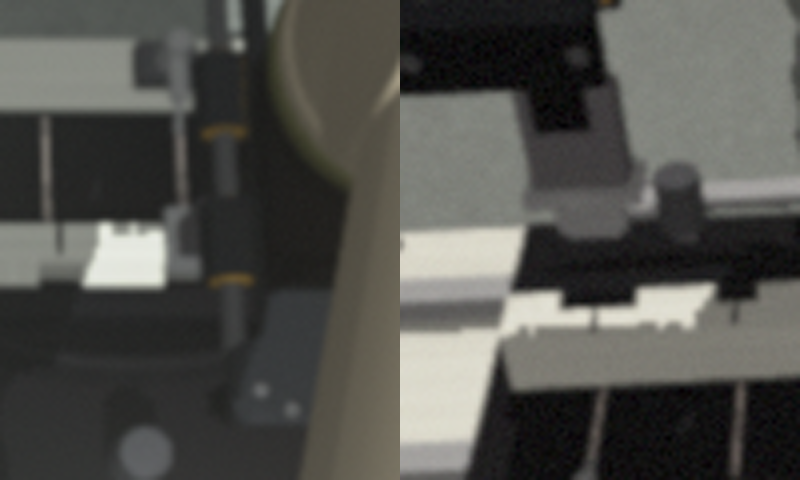

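Scene half: the blade bottom spans about (557–629, 235), just above the gap notch at (562–636, 300). I'll measure the gauge against the gap in this same view so that calibration bias cancels.

```bash
python3 - <<'E'
from h import *
np.set_printoptions(precision=4,suppress=True)
s=r.read_state();p=s["ee_pos"]
S=lambda x,y:(135+(x+.5)/4-.5,150+(y+.5)/4-.5)
for q in((157,236),(229,236)): print("blade bottom",onz("scene",*S(*q),p[2]-.043))
for q in((126,212),(242,212)): print("shoulder low front edge",onz("scene",*S(*q),p[2]-.018))
for q in((163,306),(236,300)): print("notch",onz("scene",*S(*q),.08))
print(p,go([.583,-.1415,.09]))
E
python3 -m pendant '0 0 0 0 0 0'
```

```text
blade bottom [ 0.5838 -0.154   0.1184]
blade bottom [ 0.5863 -0.1217  0.1184]
shoulder low front edge [ 0.5968 -0.1612  0.1434]
shoulder low front edge [ 0.6005 -0.111   0.1434]
notch [ 0.5884 -0.1574  0.08  ]
notch [ 0.5867 -0.1241  0.08  ]
[ 0.5841 -0.1381  0.1614] [ 0.2856 -0.0047  0.0138]
time: 12.0
ee_pos: [0.584, -0.1383, 0.1612]
eef_rot: [0.501, 0.499, -0.501, 0.499]
ft_force: [-0.8, -0.7, -1.2]
width: 0.0157
```

```bash
python3 -m pendant '0 -0.005 0.014 0 0 0;0.05 -0.005 0.014 0 0 0;0.1 -0.005 0.014 0 0 0;0.13 -0.005 0.014 0 0 0;0.13 -0.005 0.014 0 0 0;0.13 -0.005 0.014 0 0 0'
python3 - <<'E'
from h import *
S,ds=vision.camera("scene"); s=r.read_state(); print(s["ee_pos"])
cv2.imwrite("pics/near.png",cv2.resize(S[170:270,140:240],None,fx=6,fy=6,interpolation=cv2.INTER_CUBIC))
E
```

```text
time: 12.6
ee_pos: [0.5825, -0.1419, 0.1281]
eef_rot: [-0.501, -0.499, 0.501, -0.499]
ft_force: [-0.0, 0.2, -1.5]
width: 0.0155
[ 0.5827758  -0.14193408  0.12859278]
```

View pics/near.png

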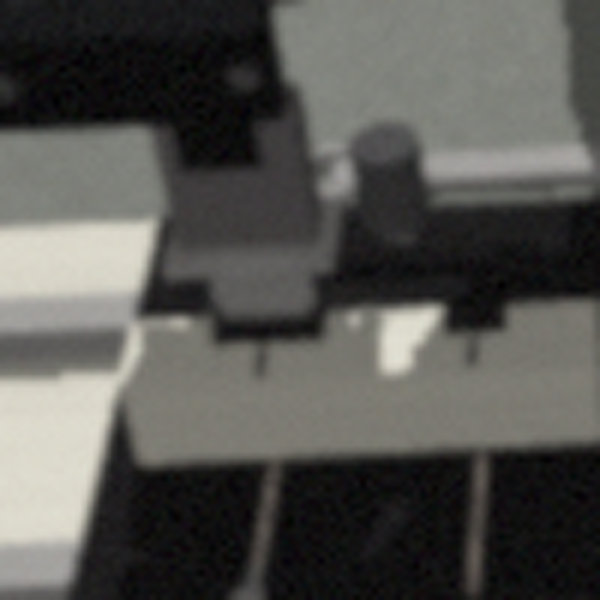

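The blade (213–318) sits centred over the notch (214–322), just above the rim. I'll insert slowly and watch the force.

```bash
python3 -m pendant '0.01 0 0 0 0 0;0.02 0 0 0 0 0;0.03 0 0 0 0 0;0.04 0 0 0 0 0;0.05 0 0 0 0 0;0.05 0 0 0 0 0'
```

```text
time: 13.25
ee_pos: [0.5824, -0.1419, 0.1155]
eef_rot: [-0.501, -0.499, 0.501, -0.499]
ft_force: [1.1, 1.1, -0.9]
width: 0.016
```

Blade is about 8 mm in with no contact force, so I'll continue.

```bash
python3 -m pendant '0.01 0 0 0 0 0;0.02 0 0 0 0 0;0.03 0 0 0 0 0;0.04 0 0 0 0 0;0.05 0 0 0 0 0;0.058 0 0 0 0 0;0.064 0 0 0 0 0;0.064 0 0 0 0 0'
```

```text
time: 14.05
ee_pos: [0.5827, -0.1419, 0.0998]
eef_rot: [0.501, 0.499, -0.501, 0.499]
ft_force: [1.2, 1.4, -2.9]
width: 0.016
```

```bash
python3 -m pendant '0.003 0 0 0 0 0;0.006 0 0 0 0 0;0.009 0 0 0 0 0;0.009 0 0 0 0 0;0.009 0 0 0 0 0'
```

```text
time: 14.55
ee_pos: [0.5828, -0.1419, 0.0979]
eef_rot: [0.501, 0.499, -0.501, 0.499]
ft_force: [2.3, 1.2, 1.2]
width: 0.0158
```

```bash
python3 -m pendant '0.003 0 0 0 0 0;0.005 0 0 0 0 0;0.005 0 0 0 0 0;0.005 0 0 0 0 0'
```

```text
time: 14.95
ee_pos: [0.5834, -0.142, 0.0976]
eef_rot: [0.502, 0.498, -0.501, 0.499]
ft_force: [-0.1, 0.2, 9.5]
width: 0.0159
```

Seated: 9.5 N upward, at the expected height. I'll release gently and back off upward.

```bash
python3 -m pendant '-0.003 0 0 0 0 0;-0.003 0 0 0 0 0;-0.003 0 0 0 0 0;-0.003 0 0 0 0 0' -0.1 
python3 -m pendant '0 0 0 0 0 0;-0.1 0 0 0 0 0;-0.25 0 0 0 0 0;-0.4 0 0 0 0 0;-0.55 0 0 0 0 0;-0.6 0 0 0 0 0;-0.6 0 0 0 0 0'
python3 -m pendant '0 0 -0.3 0 0 0;0 0 -0.7 0 0 0;0 0 -1 0 0 0;0 0 -1 0 0 0;0 0 -1 0 0 0;0 0 -1 0 0 0;0 0 -1 0 0 0'
python3 - <<'E'
from h import *
T,d=vision.camera("top"); S,ds=vision.camera("scene"); cv2.imwrite("pics/tEf.png",T); cv2.imwrite("pics/sEf.png",S)
a=cv2.resize(T[132:252,330:430],None,fx=4,fy=4,interpolation=cv2.INTER_CUBIC)
b=cv2.resize(S[180:300,135:235],None,fx=4,fy=4,interpolation=cv2.INTER_CUBIC)
cv2.imwrite("pics/end.png",np.hstack([a,b]))
E
```

```text
time: 15.35
ee_pos: [0.5822, -0.142, 0.0969]
eef_rot: [-0.501, -0.499, 0.501, -0.499]
ft_force: [0.9, -0.1, -0.4]
width: 0.0366
time: 16.05
ee_pos: [0.5834, -0.1423, 0.2489]
eef_rot: [0.502, 0.498, -0.5, 0.5]
ft_force: [-0.3, -0.9, -1.0]
width: 0.0394
time: 16.75
ee_pos: [0.5828, 0.1093, 0.245]
eef_rot: [-0.499, -0.5, 0.501, -0.499]
ft_force: [-0.5, -0.8, -0.6]
width: 0.0394
```

View pics/end.png

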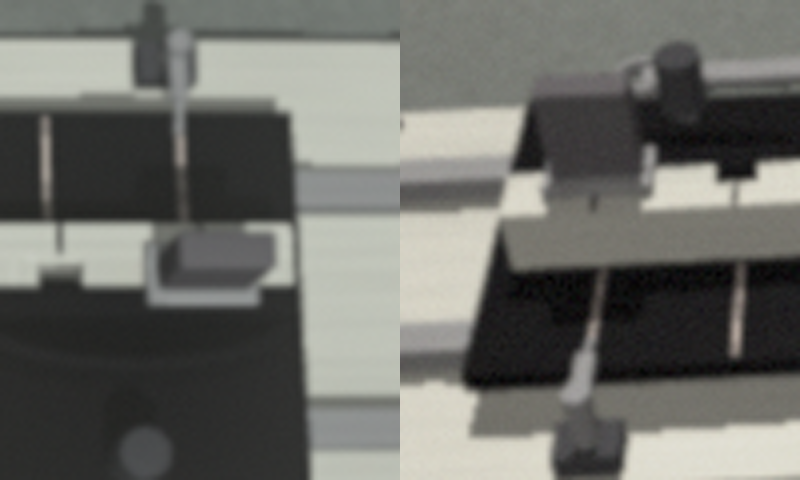

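The gauge stands upright with its shoulder flat on the rim: top view (147–262, 235–305), scene view shoulder at about (600,190). The scribed line at (181,130) still runs into the pointer tip (180,105). I'm handing it in.

```bash
python3 -c "
from bench import close_job; print(close_job())"
```

```text
the job is handed in; nothing more can be done
None
```

The job is handed in after about 17 s of robot time; the system reports no verdict. I slid the carrier about 69 mm by its knob until the long gap's line met the pointer. Then I took the broad gauge from the rack, lowered it into the long gap, let go and moved the arm clear.

**Last checks:**
- **Alignment:** the final top and scene pictures both show the scribed line running into the pointer tip.
- **Seating:** the shoulder met the rim at 9.5 N, with the tool at 0.0976 m against 0.0978 m expected. The final pictures show the gauge upright and flat on the rim.
- **Narrow gauge:** the arm never went near it, but I did not measure its position again at the end.

**Disagreement:** my estimates of the gap's x position ranged from 0.5825 to 0.587 m; the highest came from the pointer and knob offsets. I went with the gap edges (about 0.583 m), and the blade went in with no noticeable resistance.

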